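Push the bench scraper home into its blade guard

ROBOT

A 7-joint arm with a two-finger parallel gripper is mounted at the origin on a cart in front of the work surface, level with it; the furniture and walls round the work are solid. World frame = base frame: x ahead of the robot, y to its left, z up, the work surface at z = 0. Lengths are in m, angles in degrees, forces in N, time in s.
With the tool pointing down it reaches from about 0.4 to 0.85 m from the base axis. Payload 4.4 kg.
Tool frame: the origin (TCP) lies between the finger pads; the fingertips stand 17 mm ahead of it and the grasp point (between the pads) lies 2 mm behind it; z points along the fingers, y is the line along which they close (so a half turn about z gives the same grasp; the last joint's range is limited). The gripper opens to 94 mm and grips with 3 to 60 N. Pads are 16 mm wide; open, the fingers measure 119 mm over their backs; the gripper's body (75 mm by 177 mm) begins 78 mm behind the grasp point.
Start: joints at [-77.968, 36.005, 2.206, 86.941, -1.547, 57.084, -1.146], TCP at [0.177, 0.625, 0.222] pointing down, gripper open.
Joint ranges: [-175.42, 175.42], [-21.48, 121.26], [-71.46, 75.88], [10.55, 141.38], [-63.04, 243.04], [13.31, 113.54], [-168.57, 168.57]. Speed limits (degrees/s): [147.25, 147.25, 180, 180, 180, 180, 180].

INTERFACE

Orientations are given as a 3x3 rotation matrix whose columns are the frame's x, y, z axes.
In Python, from cell import r, cams, order gives the robot as it stands.
- The arm moves only by the tool arm_command, never from a script. Its argument "series" is a list of rows, each a list of 6 numbers: the shift along the tool's x, y, z scaled (see below), then the turn, a rotation vector about the tool's x, y, z scaled (see below). A call has 1 to 12 rows; each row is the pose to reach, as a shift and turn from the pose commanded when the call began, along the tool's axes at that moment; what a row does not reach only later rows make up. The controller multiplies each number of a shift by 0.12 m and each number of a turn by 45 degrees. A row lasts 1/10 s, in which the tool goes at most 50 mm and 8.59 degrees, less where a joint would pass 70% of its speed; a pose out of reach is approached as far as the arm can. A call with a number of a shift or a turn outside -1 to 1 is refused whole. A call with a gripper value outside its range is refused whole. "gripper" is the opening, from 0 (shut) to 1 (fully open), set as the call begins (left out, the last holds). The fingers move at their own pace and stop on an object; "grip_force" is the grip in N (left out, the last holds). Time passes only in rows, so rows that repeat a pose let the fingers close. It gives the time, the measured TCP pose, the force, the opening and the grip force at its end, in the units of the state.
- r.get_state(): the state, without advancing time (a new reading comes with each control period).
- cams.get_image(name): name is "side" or "top"; returns the picture (420x560x3 uint8, red, green, blue); there is no depth.
- cams.camera_model(name): a dict with "fovy" (degrees; the focal length in pixels is half the picture's height over the tangent of half this angle, whatever the lens; pixels are square), "cx", "cy" (the principal point, pixels), "pose" (4x4, takes a point from camera to world coordinates). Camera axes: x right, y down, z forward; pixel columns grow to the right and rows downward; lengths in m; the calibration is good to about 2 mm. A picture is of the moment at which its call begins. camera_model takes no time and is no camera call.
- order.hand_in(): hands the job in; it is judged then, once.
The state is a dict: "clock": time; "joint_pos": joint angles; "qd": joint speeds; "tau": joint torques, N m; "tool_pos": TCP position; "ee_rot": TCP orientation; "contact_force": force on the tool from outside, world axes, zero at the start; "torque": the same for the moment, N m; "finger_gap": opening from 0.0 (shut) to 1.0 (fully open); "finger_force": force on a finger pad.
Only numpy, scipy, OpenCV 4.12 (cv2) and the standard library are available. Lean on these libraries where they do the work, as an engineer would, in place of code of your own. Each camera call takes 0.05 s, during which the arm holds its last target. There are 200 camera calls.

TASK

Two flat wooden blade guards are fixed to the table and one of them already holds its bench scraper. Slide the other scraper, which lies loose on the table, along the table blade first into the slot of the empty guard until its grip is fully home against the guard. Keep it flat on the table, do not lift it, and leave the stored scraper and the wooden rib alone.

Things in the scene. Friction and masses are not known exactly. Their poses are not given: they have to be found in the camera images.
- scraper: Loose bench scraper, lying flat: steel blade 100 mm wide, 5 mm thick, with a dark wooden grip bar (24 mm deep, 100 mm wide, top 30 mm over the table) along its whole rear. Origin: underside, middle of the grip's front face; +x to the blade's free edge, 70 mm ahead; the grip's flat rear face is at x = -24 mm; +y along the grip (ends at +-50 mm). About 0.25 kg.
- guard_empty: Empty guard: light wooden block fixed to the table, 140 wide, 94 deep, 30 mm high; slot at table level 112 wide, 11 high, 80 mm deep. Origin: table level, middle of the slot mouth (front face); +x into the slot, +y across. Splayed cheeks 22 mm high reach 36 mm in front, opening to about 145 mm. Scraper fully home: both origins and axes coincide (6 mm play each side).
- guard_full: The other guard, the same shape and size and the same origin and axes; it holds the stored scraper.
- scraper_stored: A scraper the same as the loose one, already fully home in the other guard; same origin and axes. Leave it alone.
- wooden_rib: A flat wooden kidney-shaped rib, 96 x 61 x 9 mm, lying near the middle of the table's robot side; origin in the middle of its underside. Leave it alone.
There are look-alikes about, which are no part of the job. Leave any green look-alike of the scraper alone.

How it is judged:
By the outcome, as a careful person would: the job done as asked, in the order asked, and still so for the second after the job is handed in, with the robot touching nothing.
It also fails if it takes over 51 s, if anything falls off the work surface, if the arm or the gripper's body presses on something with over 40 N, if the wrist force passes 120 N, or if a joint passes its speed limit or range.

## Working session

There is one attempt and no reset: what is moved stays moved. The work goes in short steps, Python scripts to look and compute and a tool call to move; the robot and the scene stay as the last step left them, time stands still between calls to the robot, and variables do not carry over. Pictures are saved under pics/ and viewed, at most 10 in all, crops included, and the job is handed in when it is done.

Besides the shell and the picture viewer there is one more tool, called by a JSON object that holds its "name" and its "arguments", one argument or row to a line. arm_command: Moves the arm, as the interface text tells. Shifts and turns lie within -1 to 1; 1 stands for 0.12 m of shift or 45 degrees of turn. Its arguments: {"type":"object","properties":{"series":{"type":"array"},"gripper":{"type":"number"},"grip_force":{"type":"number"}},"required":["series"]}

```bash
mkdir -p pics; ls
python3 - <<'E'
from cell import r,cams,order
import cv2,numpy as np
for n in("top","side"):
    im=cams.get_image(n); cv2.imwrite(f"pics/{n}0.png",im[:,:,::-1])
    m=cams.camera_model(n); print(n,m["fovy"],m["cx"],m["cy"],np.round(m["pose"],4).tolist(),[k for k in m])
s=r.get_state(); print(s["clock"],s["tool_pos"],np.round(s["ee_rot"],3).tolist(),s["finger_gap"])
E
```

```text
pics
top 49.16532261962513 282.4512675721375 212.13291811730423 [[-0.095, -0.9728, 0.2111, 0.2556], [-0.9955, 0.094, -0.0145, -0.0001], [-0.0058, -0.2115, -0.9774, 1.3332], [0.0, 0.0, 0.0, 1.0]] ['fovy', 'cx', 'cy', 'pose']
side 55.03850677324913 281.3439341404621 213.51486280095966 [[0.8381, -0.2625, 0.4782, 0.0682], [-0.5455, -0.397, 0.7382, -0.7492], [-0.004, -0.8795, -0.4759, 0.4921], [0.0, 0.0, 0.0, 1.0]] ['fovy', 'cx', 'cy', 'pose']
0.1 [0.17683651 0.62490353 0.22167753] [[-0.962, 0.272, -0.0], [0.272, 0.962, -0.002], [-0.0, -0.002, -1.0]] 0.99511780096408
```

View pics/top0.png

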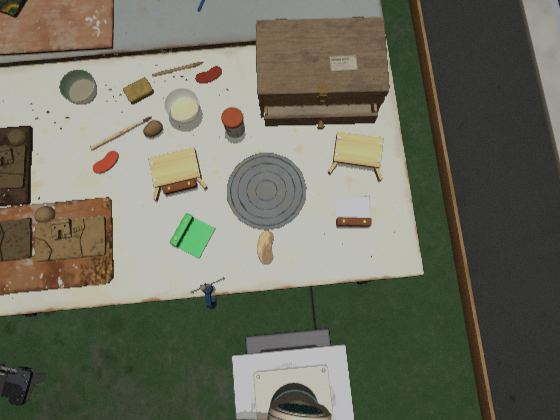

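View pics/side0.png

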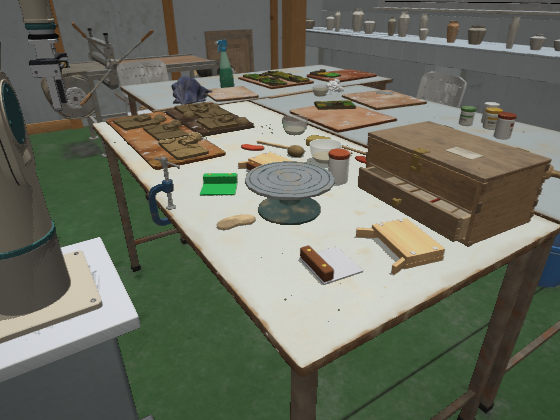

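Seen in the top picture: the loose scraper lies at about (353,212), with its grip at (353,222) and the blade pointing up. The empty guard is at (358,150) with its mouth facing down toward the robot. The full guard at (177,170) has a brown grip at (180,186). The green look-alike is at (192,236) and the rib at (265,246). The scraper with a brown grip and steel blade fits the description, and the guard with no grip in it is the empty one. I'll confirm this in one crop and measure.

```bash
cat > h.py <<'E'
import numpy as np,cv2
from cell import r,cams,order
def ray(n,px,z):
    m=cams.camera_model(n);f=210/np.tan(np.radians(m["fovy"]/2));P=np.array(m["pose"])
    px=np.atleast_2d(px).astype(float)
    d=np.c_[(px[:,0]-m["cx"])/f,(px[:,1]-m["cy"])/f,np.ones(len(px))]@P[:3,:3].T
    o=P[:3,3]; return (o+d*((z-o[2])/d[:,2])[:,None])[:,:2]
def blob(n,hsv,lo,hi,roi):
    m=cv2.inRange(hsv,lo,hi);k=np.zeros_like(m);x0,y0,x1,y1=roi;k[y0:y1,x0:x1]=m[y0:y1,x0:x1]
    c=max(cv2.findContours(k,cv2.RETR_EXTERNAL,cv2.CHAIN_APPROX_NONE)[0],key=cv2.contourArea)
    return c[:,0,:]
E
python3 - <<'E'
from h import *
im=cv2.imread("pics/top0.png"); c=im[120:240,310:410]
cv2.imwrite("pics/crop.png",cv2.resize(c,(600,720)[:2] if 0 else (500,600),interpolation=cv2.INTER_CUBIC))
hsv=cv2.cvtColor(im,cv2.COLOR_BGR2HSV)
for p in[(353,222),(345,222),(353,205),(358,145),(358,160),(333,168),(330,215),(345,230)]: print(p,hsv[p[1],p[0]])
E
```

```text
(353, 222) [ 11 162 118]
(345, 222) [ 11 154 119]
(353, 205) [ 90   1 189]
(358, 145) [ 24  80 188]
(358, 160) [ 24  83 188]
(333, 168) [ 21  89 164]
(330, 215) [ 28  26 189]
(345, 230) [ 30  12 188]
```

View pics/crop.png

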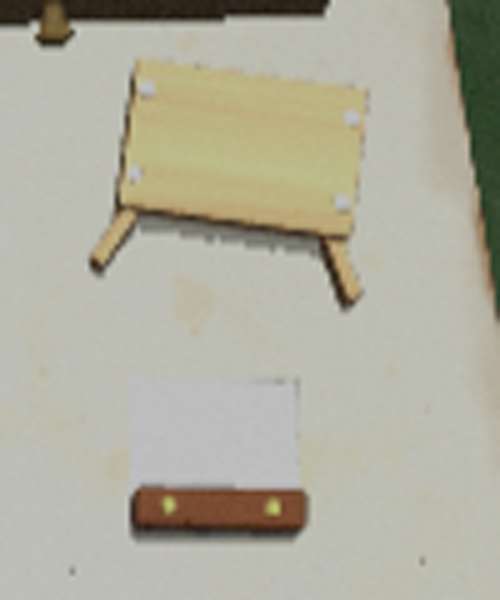

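The crop confirms it: a loose scraper with a brown grip and two brass rivets, blade towards the guard, and an empty guard with its mouth open towards it. Now I'll measure.

Run:
```python
from h import *
im=cv2.imread("pics/top0.png"); S=6
def meas(roi,lo,hi,z,name):
    x0,y0,x1,y1=roi
    b=cv2.resize(im[y0:y1,x0:x1],None,fx=S,fy=S,interpolation=cv2.INTER_CUBIC)
    m=cv2.inRange(cv2.cvtColor(b,cv2.COLOR_BGR2HSV),lo,hi)
    if name=="guard": m=cv2.morphologyEx(cv2.morphologyEx(m,cv2.MORPH_CLOSE,np.ones((25,25))),cv2.MORPH_OPEN,np.ones((45,45)))
    else: m=cv2.morphologyEx(m,cv2.MORPH_CLOSE,np.ones((31,31)))
    c=max(cv2.findContours(m,cv2.RETR_EXTERNAL,cv2.CHAIN_APPROX_NONE)[0],key=cv2.contourArea)[:,0,:]
    w=ray("top",(c+.5)/S-.5+[x0,y0],z)
    (cc,sz,a)=cv2.minAreaRect((w*1000).astype(np.float32)); bx=cv2.boxPoints((cc,sz,a))
    print(name,np.round(cc,1),np.round(sz,1),round(a,2)); print(np.round(bx,1).tolist())
meas((328,212,380,236),(0,90,40),(16,255,200),.03,"grip")
meas((320,125,390,185),(15,55,150),(30,200,255),.03,"guard")
print("blade corners",ray("top",[(310+132/5,120+380/5),(310+298/5,120+380/5)],.005))
print("cheek tips",ray("top",[(310+97/5,120+268/5),(310+350/5,120+305/5)],.022))
# side view: grip top corners and guard
s=r.get_state();print(s["clock"])
im=cv2.imread("pics/side0.png");cv2.imwrite("pics/scrop.png",cv2.resize(im[205:305,280:460],(792,440),interpolation=cv2.INTER_CUBIC))
```

```text
grip [ 489.7 -220.7] [99.8 24. ] 83.54
[[472.1000061035156, -268.8999938964844], [496.0, -271.6000061035156], [507.20001220703125, -172.5], [483.3999938964844, -169.8000030517578]]
guard [ 708.  -263.7] [140.7  94.5] 77.02
[[646.2000122070312, -321.6000061035156], [738.2000122070312, -342.79998779296875], [769.7999877929688, -205.6999969482422], [677.7999877929688, -184.5]]
blade corners [[ 0.57601613 -0.18452808]
 [ 0.56648265 -0.28292772]]
cheek tips [[ 0.64214705 -0.16967908]
 [ 0.60496343 -0.31611828]]
0.1
```

View pics/scrop.png

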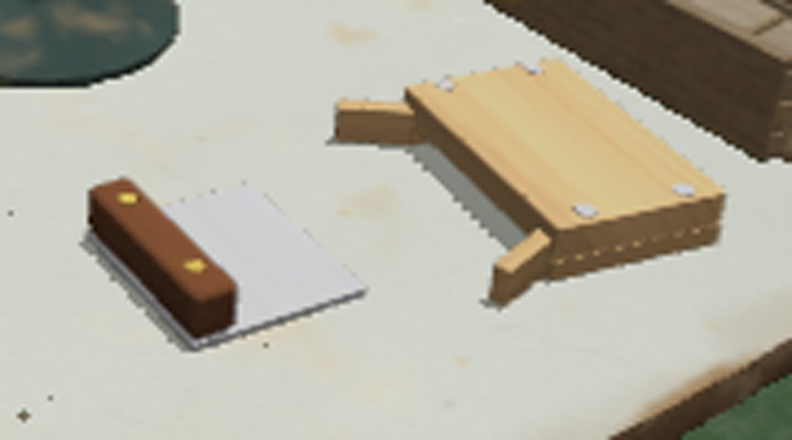

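The sizes match: grip 99.8 x 24.0 mm and guard 140.7 x 94.5 mm. That puts the scraper origin at about (0.502,-0.222) with yaw -6.5°, and the guard mouth at (0.662,-0.253) with yaw -13.0°. I'm swinging over high, with tool y along the scraper's x.

{"name": "arm_command", "arguments": {
  "series": [
    [-1,-1,0,0,0,1],
    [-1,-1,0,0,0,1],
    [-1,-1,0,0,0,1],
    [-1,-1,0,0,0,1],
    [-1,-1,0,0,0,1],
    [-1,-1,0,0,0,1],
    [-1,-1,0,0,0,1]
  ],
  "gripper": 0.7
}}

```text
clock: 0.8
tool_pos: [0.2592, 0.4777, 0.2223]
ee_rot: [[-0.491, 0.871, -0.0], [0.871, 0.491, -0.0], [0.0, -0.0, -1.0]]
contact_force: [0.3, -0.7, -0.1]
finger_gap: 0.698
finger_force: 0.0
```

{"name": "arm_command", "arguments": {
  "series": [
    [-1,0.3,0,0,0,0.79],
    [-1,0.3,0,0,0,0.79],
    [-1,0.3,0,0,0,0.79],
    [-1,0.3,0,0,0,0.79],
    [-1,0.3,0,0,0,0.79],
    [-1,0.3,0,0,0,0.79]
  ]
}}

```text
clock: 1.4
tool_pos: [0.3489, 0.3911, 0.2221]
ee_rot: [[0.104, 0.995, -0.001], [0.995, -0.104, -0.0], [-0.0, -0.001, -1.0]]
contact_force: [0.3, -0.5, -0.7]
finger_gap: 0.698
finger_force: 0.0
```

{"name": "arm_command", "arguments": {
  "series": [
    [-1,0.35,0,0,0,0],
    [-1,0.35,0,0,0,0],
    [-1,0.35,0,0,0,0],
    [-1,0.35,0,0,0,0]
  ]
}}

```text
clock: 1.8
tool_pos: [0.3785, 0.2631, 0.2227]
ee_rot: [[0.111, 0.994, -0.0], [0.994, -0.111, -0.001], [-0.001, -0.0, -1.0]]
contact_force: [-0.2, -0.0, 0.5]
finger_gap: 0.697
finger_force: 0.0
```

{"name": "arm_command", "arguments": {
  "series": [
    [-1,0.35,0,0,0,0],
    [-1,0.35,0,0,0,0],
    [-1,0.35,0,0,0,0],
    [-1,0.35,0,0,0,0]
  ]
}}

```text
clock: 2.2
tool_pos: [0.4074, 0.1403, 0.2227]
ee_rot: [[0.111, 0.994, 0.001], [0.994, -0.111, -0.0], [-0.0, 0.001, -1.0]]
contact_force: [0.5, 1.1, -0.2]
finger_gap: 0.699
finger_force: 0.0
```

{"name": "arm_command", "arguments": {
  "series": [
    [-1,0.35,0,0,0,0],
    [-1,0.35,0,0,0,0],
    [-1,0.35,0,0,0,0],
    [-1,0.35,0,0,0,0]
  ]
}}

```text
clock: 2.6
tool_pos: [0.4366, 0.017, 0.2227]
ee_rot: [[0.111, 0.994, 0.002], [0.994, -0.111, -0.001], [-0.001, 0.002, -1.0]]
contact_force: [0.3, 1.0, 0.2]
finger_gap: 0.699
finger_force: 0.0
```

{"name": "arm_command", "arguments": {
  "series": [
    [-1,0.35,0,0,0,0],
    [-1,0.35,0,0,0,0],
    [-1,0.35,0,0,0,0],
    [-1,0.35,0,0,0,0]
  ]
}}

```text
clock: 3.0
tool_pos: [0.4653, -0.1068, 0.2225]
ee_rot: [[0.111, 0.994, 0.001], [0.994, -0.111, -0.001], [-0.001, 0.002, -1.0]]
contact_force: [-0.1, 0.3, -0.3]
finger_gap: 0.699
finger_force: 0.0
```

{"name": "arm_command", "arguments": {
  "series": [
    [-0.9,0.3,0,0,0,0],
    [-0.9,0.3,0,0,0,0],
    [-0.9,0.3,0,0,0,0],
    [-0.9,0.3,0,0,0,0],
    [-0.9,0.3,0,0,0,0]
  ]
}}

```text
clock: 3.5
tool_pos: [0.4878, -0.2132, 0.2218]
ee_rot: [[0.107, 0.994, -0.001], [0.994, -0.107, 0.003], [0.003, -0.002, -1.0]]
contact_force: [1.1, 0.5, -0.2]
finger_gap: 0.7
finger_force: 0.0
```

```bash
cat >> h.py <<'E'
def go(x,y,z,yaw_y):
    "scaled row to put the TCP at x,y,z with tool y at azimuth yaw_y (deg), tool down"
    from scipy.spatial.transform import Rotation as Ro
    s=r.get_state();R=np.array(s["ee_rot"]);a=np.radians(yaw_y)
    Y=np.array([np.cos(a),np.sin(a),0]);Z=np.array([0,0,-1.]);T=np.c_[np.cross(Y,Z),Y,Z]
    print(np.round(R.T@(np.array([x,y,z])-s["tool_pos"])/.12,3),np.round(Ro.from_matrix(R.T@T).as_rotvec(True)/45,3),s["clock"],np.round(s["contact_force"],1),np.round(s["joint_pos"]))
E
python3 - <<'E'
from h import *
go(.4897,-.2207,.1,-6.5)
# side-view cross-check: guard front-right top corner, grip top corners
print(ray("side",[(280+552/4.4,205+228/4.4),(280+405/4.4,205+85/4.4)],.03))
E
```

```text
[-0.063  0.024  1.015] [-0.002 -0.003  0.008] 3.5 [ 1.1  0.5 -0.2] [  3.  29.  27. 106. -17.  49.  32.]
[[ 0.64056272 -0.32272433]
 [ 0.6774541  -0.19068444]]
```

{"name": "arm_command", "arguments": {
  "series": [
    [-0.06,0.02,0.4,0,0,0.01],
    [-0.06,0.02,0.7,0,0,0.01],
    [-0.06,0.02,1,0,0,0.01],
    [-0.06,0.02,1,0,0,0.01],
    [-0.06,0.02,1,0,0,0.01]
  ]
}}

```text
clock: 4.0
tool_pos: [0.4893, -0.222, 0.1028]
ee_rot: [[0.116, 0.993, -0.001], [0.993, -0.116, 0.002], [0.001, -0.001, -1.0]]
contact_force: [-0.1, -1.1, 0.3]
finger_gap: 0.7
finger_force: 0.0
```

```bash
python3 -c "
from h import *
go(.4897,-.2207,.027,-6.5)"
```

```text
[0.01  0.003 0.631] [-0.001 -0.002 -0.003] 4.0 [-0.1 -1.1  0.3] [  8.  38.  21. 112. -23.  34.  38.]
```

{"name": "arm_command", "arguments": {
  "series": [
    [0.01,0,0.2,0,0,0],
    [0.01,0,0.4,0,0,0],
    [0.01,0,0.55,0,0,0],
    [0.01,0,0.63,0,0,0],
    [0.01,0,0.63,0,0,0],
    [0.01,0,0.63,0,0,0]
  ]
}}

```text
clock: 4.6
tool_pos: [0.4902, -0.2232, 0.0282]
ee_rot: [[0.118, 0.993, 0.002], [0.993, -0.118, -0.001], [-0.0, 0.002, -1.0]]
contact_force: [0.8, -0.2, 0.1]
finger_gap: 0.7
finger_force: 0.0
```

{"name": "arm_command", "arguments": {
  "series": [
    [0,0,0,0,0,0],
    [0,0,0,0,0,0],
    [0,0,0,0,0,0],
    [0,0,0,0,0,0],
    [0,0,0,0,0,0],
    [0,0,0,0,0,0],
    [0,0,0,0,0,0],
    [0,0,0,0,0,0]
  ],
  "gripper": 0.1,
  "grip_force": 12
}}

```text
clock: 5.4
tool_pos: [0.4895, -0.2232, 0.0269]
ee_rot: [[0.118, 0.993, 0.001], [0.993, -0.118, -0.0], [-0.0, 0.001, -1.0]]
contact_force: [0.0, -0.5, 1.0]
finger_gap: 0.251
finger_force: 12.0
```

```bash
python3 -c "
from h import *
im=cams.get_image('side');cv2.imwrite('pics/g.png',cv2.resize(im[180:320,240:460,::-1],(792,504),interpolation=cv2.INTER_CUBIC))
go(.5,-.2207,.027,-6.5)"
```

```text
[ 0.031  0.084 -0.001] [ 0.001  0.    -0.007] 5.45 [ 0.9 -0.3  0.1] [ 11.  45.  16. 113. -27.  25.  41.]
```

View pics/g.png

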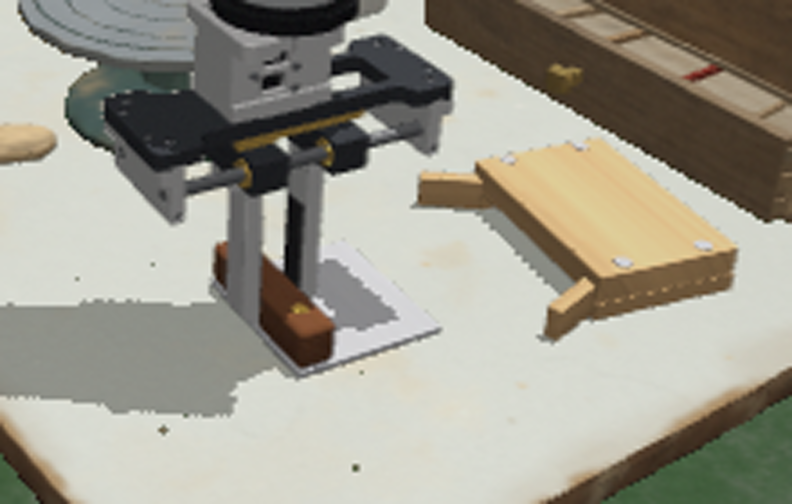

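Grasped: the opening of 0.251 equals 23.6 mm, which matches the grip depth. The picture shows the fingers astride the grip at about (275,290) in the crop, with the blade flat on the table. Next I'll slide it to the pre-alignment pose in front of the cheeks.

```bash
python3 -c "
from h import *
go(.5406,-.2275,.027,-13.0)"
```

```text
[ 0.015  0.427 -0.   ] [0.001 0.    0.138] 5.45 [ 0.9 -0.3  0.1] [ 11.  45.  16. 113. -27.  25.  41.]
```

{"name": "arm_command", "arguments": {
  "series": [
    [0.0,0.06,0,0,0,0.02],
    [0.0,0.14,0,0,0,0.05],
    [0.01,0.22,0,0,0,0.08],
    [0.01,0.3,0,0,0,0.11],
    [0.01,0.38,0,0,0,0.14],
    [0.015,0.43,0,0,0,0.14],
    [0.015,0.43,0,0,0,0.14],
    [0.015,0.43,0,0,0,0.14]
  ]
}}

```text
clock: 6.25
tool_pos: [0.5396, -0.2272, 0.0268]
ee_rot: [[0.227, 0.974, -0.002], [0.974, -0.227, 0.001], [0.0, -0.002, -1.0]]
contact_force: [-2.0, -0.2, 3.9]
finger_gap: 0.253
finger_force: 12.0
```

Run:
```python
from h import *
im=cams.get_image('top')[:,:,::-1].copy();cv2.imwrite('pics/t2.png',cv2.resize(im[125:235,300:420],(720,660)[:2] if 0 else (648,594),interpolation=cv2.INTER_CUBIC))
go(.6186,-.2455,.027,-13.0)
```

```text
[ 0.001  0.676 -0.003] [-0.002 -0.    -0.003] 6.3 [-2.3  0.8  4.6] [  8.  48.  20. 106. -29.  31.  33.]
```

View pics/t2.png

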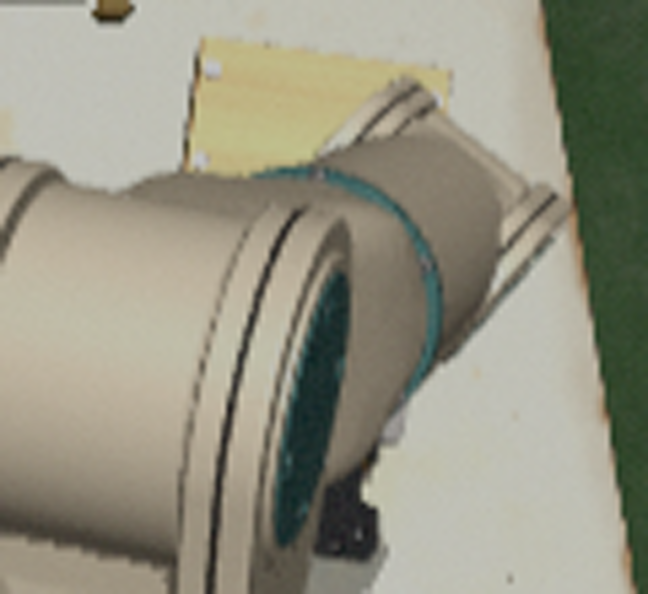

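The top view is blocked by the arm, so I'm going on by calibrated coordinates, watching the force. First step takes the blade edge just into the mouth.

{"name": "arm_command", "arguments": {
  "series": [
    [0,0.06,0,0,0,0],
    [0,0.12,0,0,0,0],
    [0,0.18,0,0,0,0],
    [0,0.24,0,0,0,0],
    [0,0.3,0,0,0,0],
    [0,0.36,0,0,0,0],
    [0,0.4,0,0,0,0],
    [0,0.4,0,0,0,0],
    [0,0.4,0,0,0,0]
  ]
}}

```text
clock: 7.2
tool_pos: [0.5865, -0.2381, 0.0268]
ee_rot: [[0.227, 0.974, -0.002], [0.974, -0.227, 0.001], [0.0, -0.002, -1.0]]
contact_force: [-3.4, 1.1, 5.2]
finger_gap: 0.254
finger_force: 12.0
```

Run:
```python
from h import *
im=cams.get_image('side');cv2.imwrite('pics/s3.png',cv2.resize(im[180:300,280:460,::-1],(792,528),interpolation=cv2.INTER_CUBIC))
go(.6186,-.2455,.027,-13.0)
```

```text
[ 0.     0.274 -0.002] [-0.002 -0.001 -0.003] 7.25 [-2.4  0.9  5.5] [  7.  51.  21.  98. -28.  37.  31.]
```

View pics/s3.png

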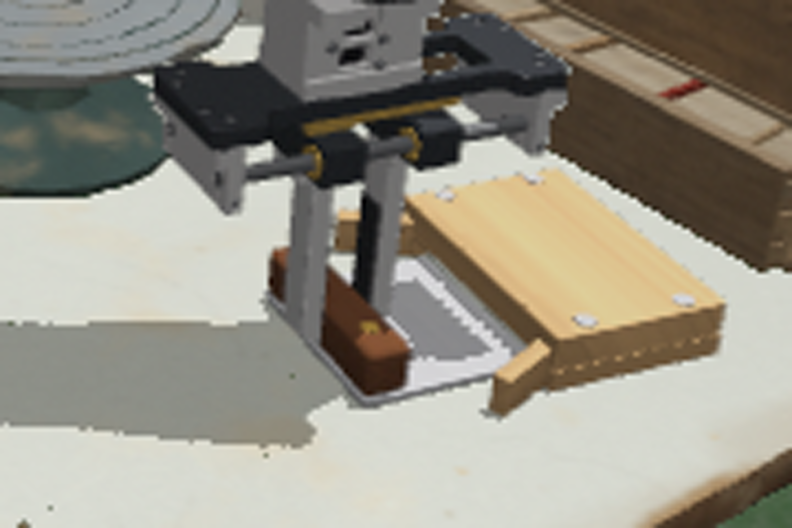

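The blade edge is entering the mouth, parallel to it. Its corners are near (430,255) and (520,350) in the crop, between the cheek roots. Continuing.

{"name": "arm_command", "arguments": {
  "series": [
    [0,0.04,0,0,0,0],
    [0,0.08,0,0,0,0],
    [0,0.12,0,0,0,0],
    [0,0.16,0,0,0,0],
    [0,0.2,0,0,0,0],
    [0,0.24,0,0,0,0],
    [0,0.27,0,0,0,0],
    [0,0.27,0,0,0,0]
  ]
}}

```text
clock: 8.05
tool_pos: [0.6183, -0.2455, 0.0268]
ee_rot: [[0.227, 0.974, -0.002], [0.974, -0.227, 0.001], [0.0, -0.002, -1.0]]
contact_force: [-2.7, 1.0, 4.8]
finger_gap: 0.254
finger_force: 12.0
```

No jam: the blade is about 38 mm in. Now I'll release, rise, and turn 90° to push with both fingers on the rear face.

{"name": "arm_command", "arguments": {
  "series": [
    [0,0,0,0,0,0],
    [0,0,0,0,0,0],
    [0,0,0,0,0,0],
    [0,0,0,0,0,0]
  ],
  "gripper": 0.38
}}

```text
clock: 8.45
tool_pos: [0.6192, -0.2455, 0.0267]
ee_rot: [[0.227, 0.974, 0.0], [0.974, -0.227, -0.0], [0.0, 0.0, -1.0]]
contact_force: [0.2, -0.6, 0.9]
finger_gap: 0.377
finger_force: 0.0
```

{"name": "arm_command", "arguments": {
  "series": [
    [0,0,-0.1,0,0,0],
    [0,0,-0.3,0,0,0],
    [0,0,-0.55,0,0,0],
    [0,0,-0.55,0,0,0],
    [0,-0.6,-0.55,0,0,0],
    [0,-0.6,-0.55,0,0,0],
    [0,-0.6,-0.55,0,0,0]
  ]
}}

```text
clock: 9.15
tool_pos: [0.5451, -0.2285, 0.093]
ee_rot: [[0.229, 0.974, -0.004], [0.974, -0.229, 0.002], [0.001, -0.004, -1.0]]
contact_force: [0.5, -0.2, 0.0]
finger_gap: 0.38
finger_force: 0.0
```

```bash
python3 -c "
from h import *
go(.5486,-.2292,.09,-103);go(.5486,-.2292,.09,77)"
```

```text
[0.001 0.03  0.025] [-0.005  0.003  1.995] 9.15 [ 0.5 -0.2  0. ] [  5.  43.  24. 103. -26.  39.  31.]
[0.001 0.03  0.025] [-0.003 -0.005 -2.005] 9.15 [ 0.5 -0.2  0. ] [  5.  43.  24. 103. -26.  39.  31.]
```

{"name": "arm_command", "arguments": {
  "series": [
    [0,0,0,0,0,1],
    [0,0,0,0,0,1],
    [0,0,0,0,0,1],
    [0,0,0,0,0,1],
    [0,0,0,0,0,1],
    [0,0,0,0,0,1],
    [0,0,0,0,0,1]
  ],
  "gripper": 0.64
}}

```text
clock: 9.85
tool_pos: [0.5495, -0.2293, 0.0927]
ee_rot: [[0.847, 0.531, 0.0], [0.531, -0.847, -0.001], [-0.0, 0.001, -1.0]]
contact_force: [-0.1, -0.9, -0.5]
finger_gap: 0.64
finger_force: 0.0
```

{"name": "arm_command", "arguments": {
  "series": [
    [0,0,0,0,0,1],
    [0,0,0,0,0,1],
    [0,0,0,0,0,1],
    [0,0,0,0,0,1],
    [0,0,0,0,0,1],
    [0,0,0,0,0,1],
    [0,0,0,0,0,1],
    [0,0,0,0,0,1]
  ]
}}

```text
clock: 10.65
tool_pos: [0.5489, -0.2293, 0.0929]
ee_rot: [[0.975, -0.223, 0.0], [-0.223, -0.975, 0.0], [0.0, -0.0, -1.0]]
contact_force: [-0.0, -0.3, 0.4]
finger_gap: 0.642
finger_force: 0.0
```

Run:
```python
from h import *
im=cams.get_image('top')[:,:,::-1].copy();cv2.imwrite('pics/t3.png',im)
im=cams.get_image('side');cv2.imwrite('pics/s4.png',cv2.resize(im[180:300,280:460,::-1],(792,528),interpolation=cv2.INTER_CUBIC))
g=np.array([.662,-.253]);u=np.array([np.cos(np.radians(13)),-np.sin(np.radians(13))])
p=g-.110*u; go(*p,.027,-103.0)
p=g-.032*u; go(*p,.027,-103.0)
```

```text
[ 0.047 -0.02   0.55 ] [-0. -0.  0.] 10.75 [ 0.9  0.2 -0.6] [ -7.  51.  48. 103. -49.  49. -39.]
[ 0.697 -0.02   0.55 ] [-0. -0.  0.] 10.75 [ 0.9  0.2 -0.6] [ -7.  51.  48. 103. -49.  49. -39.]
```

View pics/s4.png

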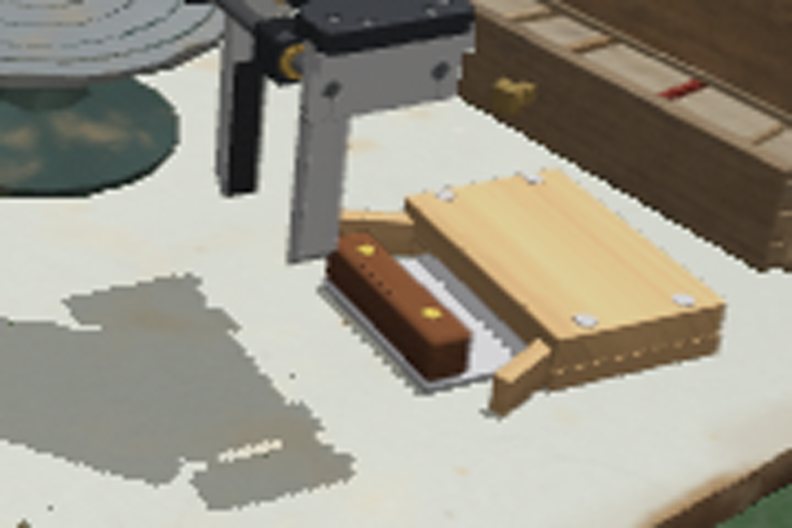

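The scraper sits partly in the slot, flat and parallel, with its grip at (400,300) in the crop. I'll lower behind it, then push.

{"name": "arm_command", "arguments": {
  "series": [
    [0,-0.02,0.2,0,0,0],
    [0,-0.02,0.4,0,0,0],
    [0,-0.02,0.55,0,0,0],
    [0,-0.02,0.55,0,0,0],
    [0.1,-0.02,0.55,0,0,0],
    [0.2,-0.02,0.55,0,0,0],
    [0.3,-0.02,0.55,0,0,0],
    [0.36,-0.02,0.55,0,0,0],
    [0.4,-0.02,0.55,0,0,0],
    [0.44,-0.02,0.55,0,0,0],
    [0.48,-0.02,0.55,0,0,0],
    [0.52,-0.02,0.55,0,0,0]
  ]
}}

```text
clock: 11.95
tool_pos: [0.6095, -0.2412, 0.0269]
ee_rot: [[0.974, -0.227, -0.001], [-0.227, -0.974, 0.0], [-0.001, -0.0, -1.0]]
contact_force: [-1.7, 0.4, 2.0]
finger_gap: 0.64
finger_force: 1.3
```

{"name": "arm_command", "arguments": {
  "series": [
    [0.03,0,0,0,0,0],
    [0.06,0,0,0,0,0],
    [0.09,0,0,0,0,0],
    [0.11,0,0,0,0,0],
    [0.13,0,0,0,0,0],
    [0.13,0,0,0,0,0]
  ]
}}

```text
clock: 12.55
tool_pos: [0.6259, -0.2448, 0.0268]
ee_rot: [[0.974, -0.227, 0.001], [-0.227, -0.974, -0.0], [0.001, 0.0, -1.0]]
contact_force: [-0.2, 0.4, 0.2]
finger_gap: 0.638
finger_force: 0.5
```

Run:
```python
from h import *
im=cams.get_image('side');cv2.imwrite('pics/s5.png',cv2.resize(im[180:300,280:460,::-1],(792,528),interpolation=cv2.INTER_CUBIC))
p=np.array([.662,-.253])-.032*np.array([np.cos(np.radians(13)),-np.sin(np.radians(13))]); go(*p,.027,-103.0)
```

```text
[ 0.042 -0.001 -0.002] [ 0.    -0.001 -0.002] 12.6 [ 0.2 -0.4  0.4] [ -4.  60.  45.  92. -52.  51. -43.]
```

View pics/s5.png

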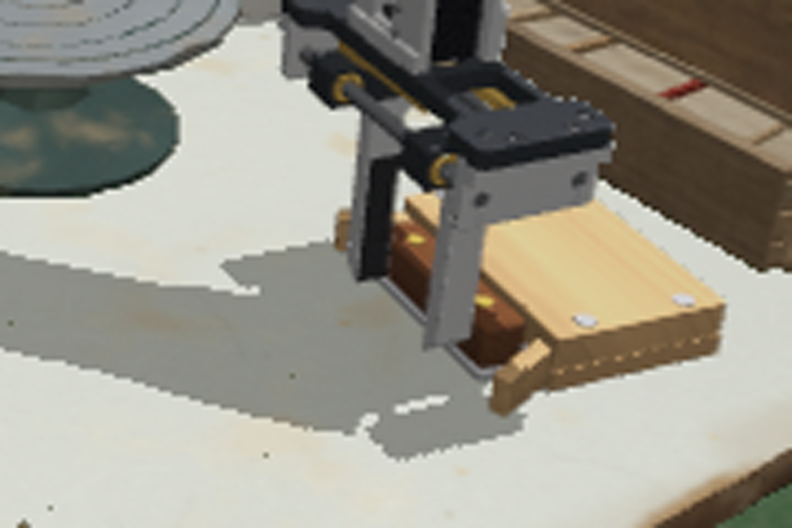

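The grip is a few mm short of the guard. I'll push on in fine steps until the force rises.

{"name": "arm_command", "arguments": {
  "series": [
    [0.015,0,0,0,0,0],
    [0.025,0,0,0,0,0],
    [0.035,0,0,0,0,0],
    [0.04,0,0,0,0,0],
    [0.04,0,0,0,0,0]
  ]
}}

```text
clock: 13.1
tool_pos: [0.6295, -0.2455, 0.0268]
ee_rot: [[0.974, -0.227, -0.001], [-0.227, -0.974, 0.001], [-0.001, -0.0, -1.0]]
contact_force: [-3.8, 1.1, 3.4]
finger_gap: 0.641
finger_force: 1.8
```

{"name": "arm_command", "arguments": {
  "series": [
    [0.01,0,0,0,0,0],
    [0.015,0,0,0,0,0],
    [0.02,0,0,0,0,0],
    [0.02,0,0,0,0,0]
  ]
}}

```text
clock: 13.5
tool_pos: [0.6297, -0.2456, 0.0268]
ee_rot: [[0.974, -0.228, -0.005], [-0.228, -0.974, 0.003], [-0.005, -0.002, -1.0]]
contact_force: [-8.1, 3.3, 6.5]
finger_gap: 0.643
finger_force: 4.4
```

{"name": "arm_command", "arguments": {
  "series": [
    [0.01,0,0,0,0,0],
    [0.02,0,0,0,0,0],
    [0.02,0,0,0,0,0],
    [0.02,0,0,0,0,0]
  ]
}}

```text
clock: 13.9
tool_pos: [0.6299, -0.2456, 0.0268]
ee_rot: [[0.973, -0.229, -0.008], [-0.229, -0.973, 0.005], [-0.009, -0.003, -1.0]]
contact_force: [-13.1, 4.4, 10.7]
finger_gap: 0.637
finger_force: 6.9
```

It has stalled with the force rising (13 N) at the expected home position. Backing off and clearing the view.

{"name": "arm_command", "arguments": {
  "series": [
    [-0.05,0,0,0,0,0],
    [-0.2,0,0,0,0,0],
    [-0.4,0,0,0,0,0],
    [-0.4,0,-0.5,0,0,0],
    [-0.4,0,-0.9,0,0,0],
    [-0.7,0,-1,0,0,0],
    [-1,-0.5,-1,0,0,0],
    [-1,-1,-1,0,0,0],
    [-1,-1,-1,0,0,0],
    [-1,-1,-1,0,0,0]
  ]
}}

```text
clock: 14.9
tool_pos: [0.547, -0.097, 0.1465]
ee_rot: [[0.976, -0.219, 0.002], [-0.219, -0.976, 0.003], [0.001, -0.003, -1.0]]
contact_force: [0.9, -0.9, 0.2]
finger_gap: 0.639
finger_force: 0.0
```

{"name": "arm_command", "arguments": {
  "series": [
    [-0.3,-1,-0.5,0,0,0],
    [-0.3,-1,-0.5,0,0,0],
    [-0.3,-1,-0.5,0,0,0],
    [-0.3,-1,-0.5,0,0,0]
  ]
}}

```text
clock: 15.3
tool_pos: [0.5394, 0.0273, 0.2082]
ee_rot: [[0.976, -0.219, 0.005], [-0.219, -0.976, 0.002], [0.004, -0.003, -1.0]]
contact_force: [-0.2, 0.1, -0.0]
finger_gap: 0.641
finger_force: 0.0
```

{"name": "arm_command", "arguments": {
  "series": [
    [0,-1,0,0,0,0],
    [0,-1,0,0,0,0],
    [0,-1,0,0,0,0],
    [0,-1,0,0,0,0]
  ]
}}

```text
clock: 15.7
tool_pos: [0.5657, 0.1419, 0.2061]
ee_rot: [[0.975, -0.221, 0.002], [-0.221, -0.975, 0.0], [0.001, -0.0, -1.0]]
contact_force: [-0.2, 0.0, -0.8]
finger_gap: 0.639
finger_force: 0.0
```

Run:
```python
from h import *
t=cams.get_image('top')[:,:,::-1].copy();s=cams.get_image('side')[:,:,::-1].copy()
a=cv2.resize(t[125:205,310:410],(500,400),interpolation=cv2.INTER_CUBIC)
b=cv2.resize(s[210:280,340:390],(286,400),interpolation=cv2.INTER_CUBIC)
cv2.imwrite('pics/fin.png',np.hstack([a,b]))
x0,y0,x1,y1=325,140,395,200;S=6
m=cv2.inRange(cv2.cvtColor(cv2.resize(t[y0:y1,x0:x1],None,fx=S,fy=S,interpolation=cv2.INTER_CUBIC),cv2.COLOR_BGR2HSV),(0,110,40),(14,255,200))
m=cv2.morphologyEx(m,cv2.MORPH_CLOSE,np.ones((31,31)))
c=max(cv2.findContours(m,cv2.RETR_EXTERNAL,cv2.CHAIN_APPROX_NONE)[0],key=cv2.contourArea)[:,0,:]
w=ray("top",(c+.5)/S-.5+[x0,y0],.03)*1000
cc,sz,an=cv2.minAreaRect(w.astype(np.float32));print(cc,sz,an)
d=np.array(cc)-[662,-253.];k=np.radians(-13);print("in guard frame",d@[np.cos(k),np.sin(k)],d@[-np.sin(k),np.cos(k)])
st=r.get_state();print(st["tool_pos"],st["clock"],np.round(st["contact_force"],1))
```

```text
(647.1531372070312, -254.78976440429688) (108.93148803710938, 28.250635147094727) 76.62306213378906
in guard frame -14.063729271668759 -5.0837102975420745
[0.56487424 0.13702306 0.20687674] 15.8 [-0.2 -0.1  0.4]
```

View pics/fin.png

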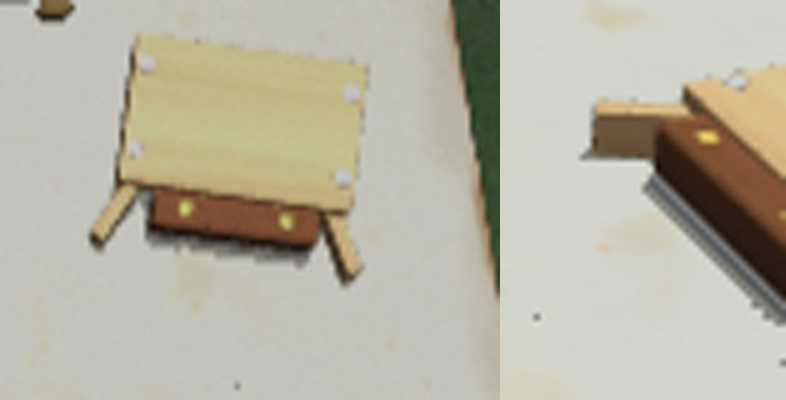

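The picture shows the grip against the guard's front face, centred between the cheeks, but the colour mask took in some shaded cheek. I'll check the seating with colour profiles across the grip.

Run:
```python
from h import *
t=cams.get_image('top')[:,:,::-1].copy();h=cv2.cvtColor(t,cv2.COLOR_BGR2HSV)[:,:,1]
m=cams.camera_model('top');P=np.linalg.inv(np.array(m["pose"]));f=210/np.tan(np.radians(m["fovy"]/2))
def proj(w):
    c=w@P[:3,:3].T+P[:3,3];return (c[:,:2]/c[:,2:]*f+[m["cx"],m["cy"]]).astype(np.float32)
k=np.radians(-13);u=np.array([np.cos(k),np.sin(k)]);v=np.array([-u[1],u[0]])
xs=np.arange(-45,16,.5)
def prof(img,o,d,n,y):
    w=np.c_[(o+np.outer(xs,d)/1000+y/1000*n),np.full(len(xs),.03)];p=proj(w)
    return cv2.remap(img,p[None,:,0],p[None,:,1],cv2.INTER_CUBIC)[0].astype(float)
g=np.array([.662,-.253])
for y in(-40,-15,0,15,40):
    s=prof(h,g,u,v,y);on=xs[s>115];print(y,"brown from",on.min(),"to",on.max())
# same test before: the loose grip
h0=cv2.cvtColor(cv2.imread("pics/top0.png"),cv2.COLOR_BGR2HSV)[:,:,1];k=np.radians(-6.5);d=np.array([np.cos(k),np.sin(k)]);n=np.array([-d[1],d[0]])
for y in(-15,0,15):
    s=prof(h0,np.array([.5016,-.2221]),d,n,y);on=xs[s>90];print("ref",y,on.min(),on.max())
# lateral
xs=np.arange(-70,71,.5);s=prof(h,g-.014*u,v,u,0);on=xs[s>125];print("lateral",on.min(),on.max())
t0=cv2.imread("pics/top0.png");df=cv2.absdiff(t,t0).max(2)
print("stored region diff",df[140:205,145:215].max(),"rib",df[225:268,252:280].max(),"guard fixed",df[133:160,336:380].max())
```

```text
-40 brown from -28.0 to 0.0
-15 brown from -28.0 to -0.5
0 brown from -27.0 to 0.5
15 brown from -26.0 to 0.5
40 brown from -27.0 to 1.0
ref -15 -23.0 0.0
ref 0 -23.5 -0.5
ref 15 -24.0 -0.5
lateral -56.5 49.5
stored region diff 189 rib 60 guard fixed 12
```

Run:
```python
from h import *
m=cams.camera_model('top');P=np.linalg.inv(np.array(m["pose"]));f=210/np.tan(np.radians(m["fovy"]/2))
def prof(img,o,yaw,y):
    k=np.radians(yaw);d=np.array([np.cos(k),np.sin(k)]);n=np.array([-d[1],d[0]])
    w=np.c_[o+np.outer(xs,d)/1000+y/1000*n,np.full(len(xs),.03)];c=w@P[:3,:3].T+P[:3,3]
    p=(c[:,:2]/c[:,2:]*f+[m["cx"],m["cy"]]).astype(np.float32);return cv2.remap(img,p[None,:,0],p[None,:,1],cv2.INTER_LINEAR)[0]
xs=np.arange(-40,11,2.)
t=np.mean([cams.get_image('top')[:,:,::-1] for _ in range(4)],0).astype(np.uint8)
a=np.mean([prof(t,np.array([.662,-.253]),-13,y) for y in np.arange(-20,21,2)],0)
b=np.mean([prof(cv2.imread("pics/top0.png"),np.array([.5016,-.2221]),-6.5,y) for y in np.arange(-20,21,2)],0)
g=np.mean([prof(cv2.imread("pics/top0.png"),np.array([.662,-.253]),-13,y) for y in np.arange(-20,21,2)],0)
print("x, final R/B, loose R/B, empty guard R/B")
for q in zip(xs,a,b,g): print(q[0],*[tuple(np.round(z[[2,0]]).astype(int)) for z in q[1:]])
```

```text
x, final R/B, loose R/B, empty guard R/B
-40.0 (np.int64(186), np.int64(173)) (np.int64(189), np.int64(180)) (np.int64(189), np.int64(176))
-38.0 (np.int64(166), np.int64(154)) (np.int64(189), np.int64(180)) (np.int64(188), np.int64(177))
-36.0 (np.int64(140), np.int64(130)) (np.int64(189), np.int64(180)) (np.int64(188), np.int64(177))
-34.0 (np.int64(115), np.int64(107)) (np.int64(188), np.int64(180)) (np.int64(189), np.int64(177))
-32.0 (np.int64(96), np.int64(88)) (np.int64(169), np.int64(160)) (np.int64(189), np.int64(178))
-30.0 (np.int64(72), np.int64(63)) (np.int64(142), np.int64(133)) (np.int64(189), np.int64(178))
-28.0 (np.int64(51), np.int64(36)) (np.int64(109), np.int64(101)) (np.int64(189), np.int64(178))
-26.0 (np.int64(46), np.int64(20)) (np.int64(79), np.int64(71)) (np.int64(189), np.int64(178))
-24.0 (np.int64(70), np.int64(27)) (np.int64(64), np.int64(45)) (np.int64(188), np.int64(177))
-22.0 (np.int64(97), np.int64(39)) (np.int64(65), np.int64(26)) (np.int64(188), np.int64(177))
-20.0 (np.int64(115), np.int64(47)) (np.int64(93), np.int64(37)) (np.int64(189), np.int
[... 751 characters left out ...]
np.int64(88), np.int64(67))
-2.0 (np.int64(109), np.int64(47)) (np.int64(119), np.int64(47)) (np.int64(80), np.int64(49))
0.0 (np.int64(133), np.int64(71)) (np.int64(133), np.int64(94)) (np.int64(117), np.int64(67))
2.0 (np.int64(168), np.int64(103)) (np.int64(156), np.int64(150)) (np.int64(161), np.int64(99))
4.0 (np.int64(186), np.int64(119)) (np.int64(177), np.int64(177)) (np.int64(181), np.int64(115))
6.0 (np.int64(193), np.int64(124)) (np.int64(186), np.int64(187)) (np.int64(187), np.int64(119))
8.0 (np.int64(194), np.int64(126)) (np.int64(189), np.int64(190)) (np.int64(188), np.int64(121))
10.0 (np.int64(194), np.int64(129)) (np.int64(189), np.int64(190)) (np.int64(188), np.int64(123))
```

The colour profiles leave a possible gap of about 2 mm. The stored scraper is a ready reference for "home", so I'll compare the two.

Run:
```python
from h import *
m=cams.camera_model('top');P=np.linalg.inv(np.array(m["pose"]));f=210/np.tan(np.radians(m["fovy"]/2))
xs=np.arange(-40,11,.5)
def prof(img,o,k,y):
    d=np.array([np.cos(k),np.sin(k)]);n=np.array([-d[1],d[0]])
    w=np.c_[o+np.outer(xs,d)/1000+y/1000*n,np.full(len(xs),.03)];c=w@P[:3,:3].T+P[:3,3]
    p=(c[:,:2]/c[:,2:]*f+[m["cx"],m["cy"]]).astype(np.float32);return cv2.remap(img,p[None,:,0],p[None,:,1],cv2.INTER_LINEAR)[0]
t0=cv2.imread("pics/top0.png");t=cams.get_image('top')[:,:,::-1].copy();S=6
for name,img,(x0,y0,x1,y1) in(("stored",t0,(140,140,215,205)),("ours",t,(320,125,390,185))):
    b=cv2.resize(img[y0:y1,x0:x1],None,fx=S,fy=S,interpolation=cv2.INTER_CUBIC)
    q=cv2.inRange(cv2.cvtColor(b,cv2.COLOR_BGR2HSV),(15,55,150),(30,200,255))
    q=cv2.morphologyEx(cv2.morphologyEx(q,cv2.MORPH_CLOSE,np.ones((25,25))),cv2.MORPH_OPEN,np.ones((45,45)))
    c=max(cv2.findContours(q,cv2.RETR_EXTERNAL,cv2.CHAIN_APPROX_NONE)[0],key=cv2.contourArea)[:,0,:]
    w=ray("top",(c+.5)/S-.5+[x0,y0],.03)*1000
    cc,sz,_=cv2.minAreaRect(w.astype(np.float32));bx=cv2.boxPoints((cc,sz,_))
    bx=bx[np.argsort(bx[:,0])];e=bx[0]-bx[1];e=e if e[1]>0 else -e
    k=np.arctan2(-e[0],e[1]);g=(np.array(cc)-sz[np.argmin(sz)]/2*np.array([np.cos(k),np.sin(k)]))/1000
    print(name,"size",np.round(sz,1),"mouth",g.round(4),"yaw",np.degrees(k).round(2))
    for Y in((-35,-15),(-15,15),(15,35)):
        R=np.mean([prof(img,g,k,y) for y in range(Y[0],Y[1]+1,2)],0)[:,2]
        j=np.where((R[:-1]<88)&(R[1:]>=88)&(xs[1:]<-5))[0]; i=np.argmin(R[(xs>-8)&(xs<3)])
        print("  y",Y,"rear top edge x",xs[j],"dip",R[(xs>-8)&(xs<3)][i].round(),"at",xs[(xs>-8)&(xs<3)][i],"guard edge",xs[np.where((R[:-1]<150)&(R[1:]>=150))[0]])
```

```text
stored size [ 96.5 140.9] mouth [0.6569 0.2808] yaw 8.53
  y (-35, -15) rear top edge x [-21.] dip 99.0 at 0.0 guard edge [3.5]
  y (-15, 15) rear top edge x [-21.5] dip 96.0 at 0.5 guard edge [3.5]
  y (15, 35) rear top edge x [-21.5] dip 95.0 at 0.5 guard edge [4.]
ours size [140.9  96.3] mouth [ 0.6601 -0.2529] yaw -12.54
  y (-35, -15) rear top edge x [-21.5] dip 114.0 at -1.0 guard edge [2.]
  y (-15, 15) rear top edge x [-21.] dip 108.0 at -0.5 guard edge [2.5]
  y (15, 35) rear top edge x [-20.5] dip 109.0 at 0.5 guard edge [3.]
```

Distance from the grip's rear edge to the guard edge is 23.5 mm on ours and about 25 mm on the stored scraper. Ours is therefore seated at least as fully, all along its width. Handing in.

```bash
python3 -c "
from cell import order
print(order.hand_in())"
```

```text
the job is handed in; nothing more can be done
None
```

The loose scraper is in the empty guard with its grip home against it, never lifted from the table, and the job was handed in at about 16 s of the 51 s allowed (no verdict came back).

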